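# Set the slide gauge of a tension rig, then hold its ratchet lever at five clicks

### The arm

A 6-joint arm with a two-finger parallel gripper is mounted at the origin on a cart in front of the work surface, level with it; the furniture and walls round the work are solid. World frame = base frame: x ahead of the robot, y to its left, z up, the work surface at z = 0. Lengths are in m, angles in rad, forces in N, time in s.
With the tool pointing down it reaches from about 0.3 to 0.775 m from the base axis. Payload 14.6 kg.
Tool frame: the origin (TCP) lies at the very end of the fingers, on their centre line; the grasp point (between the pads) lies 19 mm behind it; z points along the fingers, y is the line along which they close (so a half turn about z gives the same grasp; the last joint's range is limited). The gripper opens to 94 mm and grips with 3 to 60 N. Pads are 16 mm wide; open, the fingers measure 119 mm over their backs; the gripper's body (75 mm by 177 mm) begins 78 mm behind the grasp point.
Start: joints at [1.075, 0.3, 1.521, -0, 1.321, -0.067], TCP at [0.229, 0.5, 0.205] pointing down, gripper open.
Joint ranges: [-3.03, 3.03], [-0.79, 2.21], [0.23, 2.52], [-1.04, 4.18], [0, 3.07], [-2.55, 2.55]. Speed limits (rad/s): [2.22, 2.22, 2.57, 3.14, 3.14, 3.14].

### API

Orientations are given as [roll, pitch, yaw] about the fixed x, y, z axes, in that order (R = Rz(yaw) Ry(pitch) Rx(roll)).
In Python, from station import ctrl, cams gives the robot as it stands. The module is installed in compiled form; this text tells all that it offers.
- The arm moves only by the tool arm_command, never from a script. Its argument "plan" is a list that holds one entry, the list of rows, each a list of 7 numbers: the shift along the tool's x, y, z in parts of the range, where 1.0 means 1000 mm, then the turn, a rotation vector about the tool's x, y, z in a scale on which 1.0 is pi rad, then the closure, from -1 (fully open) to 1 (shut). A call has 1 to 12 rows; each row is the pose to reach, as a shift and turn from the pose commanded when the call began, along the tool's axes at that moment; what a row does not reach only later rows make up. A row lasts 1/10 s, in which the tool goes at most 50 mm and 8.59 degrees, less where a joint would pass 70% of its speed; a pose out of reach is approached as far as the arm can. A shift or turn number past 1, either way, is cut back to 1. A call with a gripper value outside its range is refused whole. The fingers move at their own pace and stop on an object; "squeeze" is the grip in N (left out, the last holds). Time passes only in rows, so rows that repeat a pose let the fingers close. It gives the time, the measured TCP pose, the force, the opening and the grip force at its end, in the units of the state.
- ctrl.get_obs(): the state, without advancing time (a new reading comes with each control period).
- cams.camera(name): name is "scene" or "top"; returns (picture, depth): 480x640x3 uint8, blue, green, red; 480x640 float32, m along the optical axis (not along the pixel's ray), 0 where there is no reading.
- cams.camera_info(name): a dict with "fx", "fy", "cx", "cy" (pixels), "world_to_cam" (4x4, takes a point from world to camera coordinates). Camera axes: x right, y down, z forward; pixel columns grow to the right and rows downward; lengths in m; the calibration is good to about 2 mm. A picture is of the moment at which its call begins. camera_info takes no time and is no camera call.
- ctrl.hand_in(): hands the job in; it is judged then, once.
The state is a dict: "time_s": time; "qpos": joint angles; "joint_vel": joint speeds; "tau": joint torques, N m; "ee_pos": TCP position; "eef_rot": TCP orientation; "force": force on the tool from outside, world axes, zero at the start; "moment": the same for the moment, N m; "grip_width": finger opening in m; "grip_force": force on a finger pad.
Only numpy, scipy, OpenCV 4.12 (cv2) and the standard library are available. Lean on these libraries where they do the work, as an engineer would, in place of code of your own. Each camera call takes 0.05 s, during which the arm holds its last target. There are 200 camera calls.

### The job

On the spring tension rig, pull the carriage of the slide gauge toward you by its black grip until its white pointer is level with the red marker, and leave it standing there. Then take the black knob of the yellow ratchet lever and bring the lever round clockwise from its rest, counting five clicks by feel and never reaching a sixth; it springs back when let go, so finish while still holding it at the fifth click. Leave the red marker, the vial, the bottle and the carton where they are.

Things in the scene. Friction and masses are not known exactly. Their poses are not given: they have to be found in the camera images.
- rig: Tension rig, fixed on the bench: aluminium base plate 190 (x) x 270 (y) x 12 mm, origin at the centre of its underside, x away from the robot at yaw 0, y left. It carries the slide gauge (rail along x at y +60 mm, blue spring barrel, top 54 mm, at its far end; white scale strip at y +107) and the click lever's round turret at x 0, y -45 (toothed hub, top 68 mm; brass pawl, top 52 mm).
- carriage (a joint): Position of the carriage (m): 0 fully in at the barrel, grows as it is pulled along the rig's -x, end stop at 0.09. A spring draws it back with 1 to 4 N, but dry friction of about 6 N keeps it where it is left; pulling takes 7 to 11 N.
- carriage_grip (a point): Point on the axis of the carriage's upright black round grip, 18 mm in diameter, at 76 mm above the bench. The grip reaches from 52 to 96 mm above the bench; the grey carriage under it is 36 x 34 mm with its top at 47 mm. Moves with the carriage.
- pointer (a point): Outer tip of the carriage's white pointer (5 mm wide in x, black centre line, lies 30 mm above the bench, points to the rig's +y); 42 mm to +y of the grip's axis and at the same rig x as it. Axes as the rig's.
- red_mark (a point): The red marker on the scale strip, 5 mm wide in x: point on its inner end, on its centre line, 30 mm above the bench. Axes as the rig's. The pointer is level with it when both have the same x in the rig's frame. The clip is a stiff sliding fit (4 N) and stands 31 mm tall at most.
- click_lever (a joint): Angle of the yellow lever (rad): 0 at rest, grows clockwise seen from above, end stop 1.571. One click every 0.1745 rad: notch k is at k x 0.1745, and the resistance drops off sharply as click k passes its crest half a click before. At the knob a return spring pushes back with 2.6 to 4 N, to which the clicks add or take 2 N in turn; no notch holds the lever, it springs back to 0 if let go.
- lever_pivot (a point): Point on the lever's upright axis, fixed on the rig at rig x 0, y -45 mm, 64 mm above the bench. At rest the lever points 35 degrees clockwise of the rig's +x (seen from above); the knob's axis is 110 mm from this axis.
- lever_knob: Upright black round knob at the end of the lever, 18 mm in diameter, reaching from 65 to 109 mm above the bench, free to spin on its own axis (its yaw means nothing). Origin on its axis at 64 mm above the bench, where it meets the lever; the yellow lever under it has its top at 63 mm, is 16 mm wide, 24 mm round the knob.
- knob_mid (a point): Point on the knob's axis, 87 mm above the bench: the height to grip. Moves with the lever.
- vial: Bystander: small reagent vial with orange cap, 28 mm in diameter, 60 mm tall, to the left of the rig; origin at the centre of its underside.
- reagent: Bystander: white reagent bottle with black cap, 32 mm in diameter, 74 mm tall, in front of the rig; origin at the centre of its underside.
- carton: Bystander: small red folded carton 37 x 63 x 15 mm lying in front of the rig; origin at the centre of its underside.

How it is judged:
On the way, in this order (a step that is already met when the one before it is completed fails the run):
1. the carriage's pointer is level with the red marker, the lever still at rest (x of pointer in the frame of red_mark between -0.005 and 0.005 m and value of joint click_lever below 0.0698132 rad), for 0.3 s.
2. the lever is held by the fingers at its fifth click, the carriage still at the marker (x of pointer in the frame of red_mark between -0.005 and 0.005 m and value of joint click_lever between 0.785398 and 0.959931 rad and contact force between the fingers and lever_knob above 0.4 N), for 0.3 s.
At the end, for the whole second after the job is handed in: The pointer stands within 5 mm of the red marker along the rail; the lever rests between 4.5 and 5.5 clicks (0.785 to 0.960 rad), still, with the fingers pressing on its knob by more than 0.4 N; the red marker is within 6 mm of where it started (all of step 2 and velocity of joint click_lever between -0.1 and 0.1 rad/s and distance of red_mark from where it was at the start of the episode below 0.006 m); the arm keeps its last pose, push and grip.
It fails at once if the lever reaches a sixth click (value of joint click_lever above 0.977384 rad).
It fails at once if the red marker is shifted by more than 6 mm (distance of red_mark from where it was at the start of the episode above 0.006 m).
It fails at once if the vial is knocked over or shifted by more than 15 mm (distance of vial from where it was at the start of the episode above 0.015 m or angle between vial's own z axis and vertical above 0.4 rad).
It fails at once if the reagent is knocked over or shifted by more than 15 mm (distance of reagent from where it was at the start of the episode above 0.015 m or angle between reagent's own z axis and vertical above 0.4 rad).
It fails at once if the carton is knocked over or shifted by more than 15 mm (distance of carton from where it was at the start of the episode above 0.015 m or angle between carton's own z axis and vertical above 0.4 rad).
It also fails if it takes over 58 s, if anything falls off the work surface, if the arm or the gripper's body presses on something with over 40 N, if the wrist force passes 120 N, or if a joint passes its speed limit or range.

## Working session

There is one attempt and no reset: what is moved stays moved. The work goes in short steps, Python scripts to look and compute and a tool call to move; the robot and the scene stay as the last step left them, time stands still between calls to the robot, and variables do not carry over. Pictures are saved under pics/ and viewed, at most 10 in all, crops included, and the job is handed in when it is done.

Besides the shell and the picture viewer there is one more tool, called after "Call:" in YAML: its name, and indented under it one key for each argument. arm_command: Moves the arm, as the interface text tells. Its arguments: {"type":"object","properties":{"plan":{"type":"array"},"squeeze":{"type":"number"}},"required":["plan"]}

```bash
mkdir -p pics; python3 - <<'E'
from station import ctrl,cams
import cv2,numpy as np
for n in("scene","top"):
    p,d=cams.camera(n);cv2.imwrite(f"pics/{n}0.png",p);np.save(f"pics/{n}0.npy",d)
    i=cams.camera_info(n);print(n,i["fx"],i["cx"],i["cy"],np.round(i["world_to_cam"],3).tolist())
o=ctrl.get_obs();print(o["time_s"],o["ee_pos"],o["eef_rot"],o["force"],o["grip_width"])
E
```

```text
scene 575.9105801240016 305.6419758434596 236.11503822520658 [[-0.903, -0.43, -0.023, 0.561], [-0.179, 0.423, -0.888, 0.053], [0.391, -0.798, -0.459, 0.972], [0.0, 0.0, 0.0, 1.0]]
top 612.948438405611 316.95180394549755 231.03767784577406 [[-0.007, -0.999, -0.037, 0.263], [-0.981, 0.014, -0.191, 0.521], [0.191, 0.035, -0.981, 0.837], [0.0, 0.0, 0.0, 1.0]]
0.1 [0.22854599 0.49999996 0.20492745] [-3.14051525e+00 -8.48193843e-05  2.71286495e+00] [-0.75745909 -0.1729428  -0.20053445] 0.09443603297033969
```

View pics/top0.png

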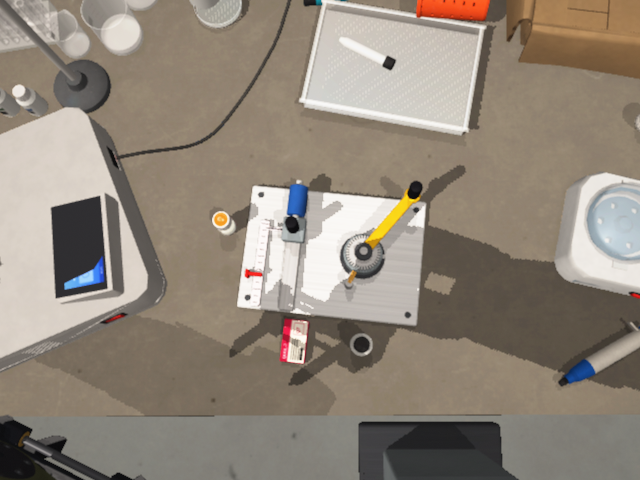

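View pics/scene0.png

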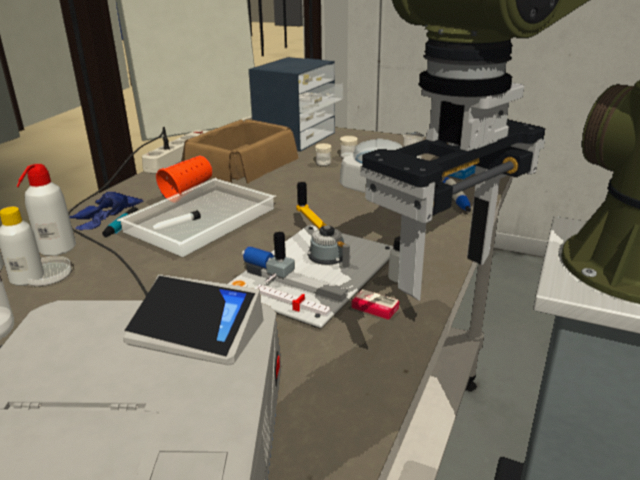

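The top view shows the grip near (291,224), the red marker near (253,273), the knob at (415,189), the hub at (363,253), the carton at (295,341) and the bottle at (361,345). I'll enlarge it for accurate pixel positions.

```bash
cat > h.py <<'E'
import numpy as np
from station import ctrl,cams
def pt(n,u,v,z):
    """World point on the pixel's ray at height z."""
    i=cams.camera_info(n);T=np.linalg.inv(i["world_to_cam"])
    r=T[:3,:3]@[(u-i["cx"])/i["fx"],(v-i["cy"])/i["fy"],1];c=T[:3,3]
    return c+r*(z-c[2])/r[2]
E
python3 - <<'E'
import cv2
p=cv2.imread("pics/top0.png")[170:330,230:440]
cv2.imwrite("pics/crop0.png",cv2.resize(p,None,fx=3.75,fy=3.75,interpolation=cv2.INTER_CUBIC))
E
```

```text
(no output)
```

View pics/crop0.png

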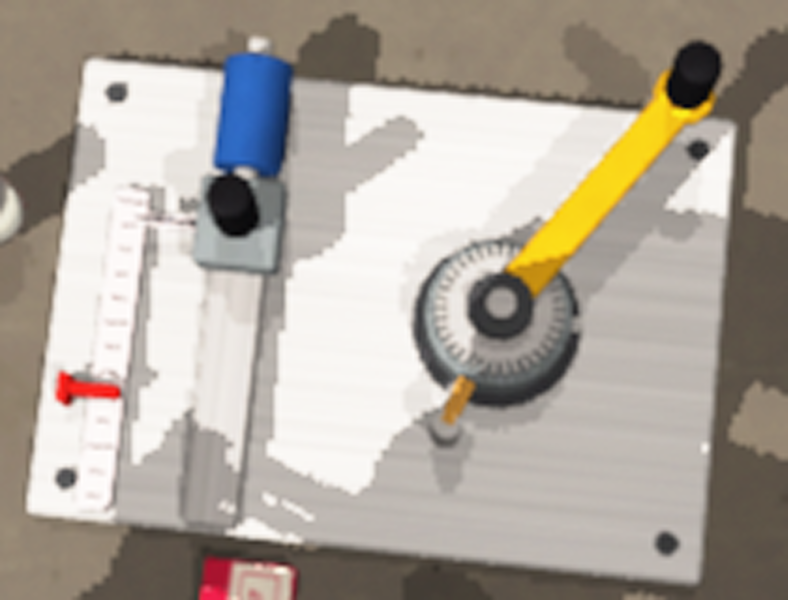

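```bash
cat >> h.py <<'E'
def crop(x,y,z): return pt("top",230+(x+.5)/3.75-.5,170+(y+.5)/3.75-.5,z)
def rig():
    P=np.array([crop(*c,.012) for c in((85,60),(735,122),(698,582),(27,515))])[:,:2]
    M=np.array([[.095,.135],[.095,-.135],[-.095,-.135],[-.095,.135]])
    H=(M-M.mean(0)).T@(P-P.mean(0));yaw=np.arctan2(H[0,1]-H[1,0],H[0,0]+H[1,1])
    R=np.array([[np.cos(yaw),-np.sin(yaw)],[np.sin(yaw),np.cos(yaw)]])
    return P.mean(0),yaw,R,P-(M@R.T+P.mean(0))
E
python3 - <<'E'
from h import *
np.set_printoptions(precision=4,suppress=True)
o,yaw,R,res=rig();print(o,yaw,np.degrees(yaw));print(res)
for n,c in dict(grip=(230,190,.096),ptr=(147,217,.03),mark=(120,391,.03),hub=(501,304,.07),knob=(698,60,.109)).items():
    p=crop(*c);print(n,p,(p[:2]-o)@R)
for n,u,v,z in(("vial",221,218,.06),("bottle",361,345,.074),("carton",295,341,.015)):print(n,pt("top",u,v,z))
pv=o+R@[0,-.045]
for k in(0,5):
    a=yaw-np.radians(35)-k*.1745;print("knob pred",k,pv+.11*np.array([np.cos(a),np.sin(a)]))
print("pivot",pv, o+R@[.08,.06])
E
```

```text
[0.4969 0.2359] -0.11242299918231366 -6.441363373349278
[[-0.0009 -0.0008]
 [-0.0014  0.0007]
 [ 0.0019  0.0014]
 [ 0.0004 -0.0013]]
grip [0.5315 0.2917 0.096 ] [0.0282 0.0593]
ptr [0.5351 0.3302 0.03  ] [0.0274 0.098 ]
mark [0.4651 0.3404 0.03  ] [-0.0433  0.1002]
hub [0.4915 0.191  0.07  ] [-0.0003 -0.0452]
knob [0.5749 0.1185 0.109 ] [ 0.0907 -0.1079]
vial [0.5442 0.397  0.06  ]
bottle [0.3601 0.1971 0.074 ]
carton [0.3671 0.292  0.015 ]
knob pred 0 [0.5743 0.1184]
knob pred 5 [0.4891 0.0812]
pivot [0.4918 0.1912] [0.5831 0.2866]
```

Units first: shifts go in shares of 1000 mm and turns go in shares of pi rad. So -362 mm is -0.362, -160 mm is -0.16, 1.255 rad is 0.3995.

Call:
arm_command:
  plan:
    - [[-0.04,-0.007,0,0,0,0.0414,-1],[-0.08,-0.014,0,0,0,0.0828,-1],[-0.12,-0.021,0,0,0,0.1241,-1],[-0.16,-0.028,0,0,0,0.1655,-1],[-0.2,-0.035,0,0,0,0.2069,-1],[-0.24,-0.042,0,0,0,0.2483,-1],[-0.28,-0.049,0,0,0,0.2897,-1],[-0.32,-0.056,0,0,0,0.331,-1],[-0.362,-0.063,0,0,0,0.3692,-1],[-0.362,-0.063,0,0,0,0.3995,-1],[-0.362,-0.063,0,0,0,0.3995,-1],[-0.362,-0.063,0,0,0,0.3995,-1]]
  squeeze: 40

```text
time_s: 1.3
ee_pos: [0.5313, 0.2926, 0.2052]
eef_rot: [-3.141, 0.0, 1.461]
force: [-0.4, -0.1, -0.5]
grip_width: 0.0942
grip_force: 0.0
```

```bash
cat >> h.py <<'E'
from scipy.spatial.transform import Rotation as Ro
PV=np.array([.4917,.1911])
def st(target=None):
    s=ctrl.get_obs();R=Ro.from_euler("xyz",s["eef_rot"]);p=np.array(s["ee_pos"])
    g=p[:2]-PV;ang=-0.1124-np.radians(35)-np.arctan2(g[1],g[0])
    print("t",round(s["time_s"],2),"p",p.round(4),"rpy",np.round(s["eef_rot"],4),"F_tool",R.inv().apply(s["force"]).round(2),"w",round(s["grip_width"],4),"gf",np.round(s["grip_force"],1),"lever",ang.round(3),"r",np.hypot(*g).round(4))
    if target is not None: print("shift mm",(1000*R.inv().apply(np.array(target)-p)).round(1))
E
python3 -c "
from h import *
st((.5315,.2917,.06))"
```

```text
t 1.3 p [0.5313 0.2926 0.2052] rpy [-3.1410e+00  3.0000e-04  1.4611e+00] F_tool [-0.12 -0.34  0.48] w 0.0942 gf 0.0 lever -1.923 r 0.109
shift mm [ -0.9   0.4 145.2]
```

In the tool's units: 143 mm is 0.143, 135 mm is 0.135.

Call:
arm_command:
  plan:
    - [[-0.001,0,0.04,0,0,0,-1],[-0.001,0,0.08,0,0,0,-1],[-0.001,0,0.115,0,0,0,-1],[-0.001,0,0.135,0,0,0,-1],[-0.001,0,0.143,0,0,0,-1],[-0.001,0,0.143,0,0,0,-1],[-0.001,0,0.143,0,0,0,1],[-0.001,0,0.143,0,0,0,1],[-0.001,0,0.143,0,0,0,1],[-0.001,0,0.143,0,0,0,1],[-0.001,0,0.143,0,0,0,1],[-0.001,0,0.143,0,0,0,1]]

```text
time_s: 2.5
ee_pos: [0.5316, 0.2914, 0.0626]
eef_rot: [3.141, -0.0, 1.458]
force: [-0.7, -0.4, -0.3]
grip_width: 0.0498
grip_force: 0.0
```

```bash
python3 -c "
from h import *
st()"
```

```text
t 2.5 p [0.5316 0.2914 0.0626] rpy [ 3.1414e+00 -1.0000e-04  1.4578e+00] F_tool [-0.47 -0.63  0.3 ] w 0.0498 gf 0.0 lever -1.915 r 0.1079
```

Call:
arm_command:
  plan:
    - [[0,0,0,0,0,0,1],[0,0,0,0,0,0,1],[0,0,0,0,0,0,1],[0,0,0,0,0,0,1],[0,0,0,0,0,0,1],[0,0,0,0,0,0,1],[0,0,0,0,0,0,1],[0,0,0,0,0,0,1],[0,0,0,0,0,0,1],[0,0,0,0,0,0,1],[0,0,0,0,0,0,1]]

```text
time_s: 3.6
ee_pos: [0.531, 0.2915, 0.0624]
eef_rot: [-3.14, 0.0, 1.458]
force: [-5.8, -0.7, 3.3]
grip_width: 0.0174
grip_force: 40.0
```

```bash
python3 -c "
from h import *
st()"
```

```text
t 3.6 p [0.531  0.2915 0.0624] rpy [-3.1403e+00  4.0000e-04  1.4579e+00] F_tool [-1.32 -5.7  -3.25] w 0.0174 gf 40.0 lever -1.921 r 0.1078
```

In the tool's units: -70 mm is -0.07, -67 mm is -0.067.

Call:
arm_command:
  plan:
    - [[0,-0.006,0,0,0,0,1],[0,-0.014,0,0,0,0,1],[0,-0.022,0,0,0,0,1],[0,-0.03,0,0,0,0,1],[0,-0.038,0,0,0,0,1],[0,-0.046,0,0,0,0,1],[0,-0.054,0,0,0,0,1],[0,-0.062,0,0,0,0,1],[0,-0.067,0,0,0,0,1],[0,-0.07,0,0,0,0,1],[0,-0.07,0,0,0,0,1],[0,-0.07,0,0,0,0,1]]

```text
time_s: 4.8
ee_pos: [0.4624, 0.2994, 0.0624]
eef_rot: [3.14, -0.001, 1.458]
force: [4.8, 1.8, -4.3]
grip_width: 0.0171
grip_force: 40.0
```

```bash
python3 -c "
from h import *
import cv2
st()
p,d=cams.camera('scene');q,d=cams.camera('top')
a=cv2.resize(p[240:340,220:360],(560,400),interpolation=cv2.INTER_CUBIC)
cv2.imwrite('pics/s1.png',a)"
```

```text
t 4.8 p [0.4624 0.2994 0.0624] rpy [ 3.1401e+00 -7.0000e-04  1.4578e+00] F_tool [2.35 4.52 4.31] w 0.0171 gf 40.0 lever -2.558 r 0.1122
```

View pics/s1.png

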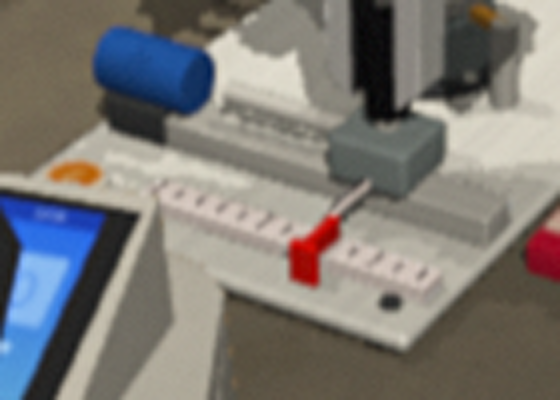

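The close-up shows the pointer running straight into the red marker, at about (335,220) in the crop. I'll let go, lift and check from above.

In the tool's units: -120 mm is -0.12, -110 mm is -0.11.

Call:
arm_command:
  plan:
    - [[0,0,0,0,0,0,-1],[0,0,0,0,0,0,-1],[0,0,0,0,0,0,-1],[0,0,0,0,0,0,-1],[0,0,0,0,0,0,-1],[0,0,0,0,0,0,-1],[0,0,-0.02,0,0,0,-1],[0,0,-0.05,0,0,0,-1],[0,0,-0.085,0,0,0,-1],[0,0,-0.11,0,0,0,-1],[0,0,-0.12,0,0,0,-1],[0,0,-0.12,0,0,0,-1]]

```text
time_s: 6.1
ee_pos: [0.4623, 0.2995, 0.1831]
eef_rot: [3.14, -0.001, 1.458]
force: [0.0, 0.5, -0.7]
grip_width: 0.0938
grip_force: 0.0
```

```bash
python3 -c "
from h import *
st((.5746,.1185,.18))"
```

```text
t 6.1 p [0.4623 0.2995 0.1831] rpy [ 3.1402e+00 -1.0000e-03  1.4578e+00] F_tool [ 0.48 -0.05  0.73] w 0.0938 gf 0.0 lever -2.559 r 0.1123
shift mm [-167.1  131.9    3.1]
```

In the tool's units: -167 mm is -0.167, -155 mm is -0.155.

Call:
arm_command:
  plan:
    - [[-0.02,0.016,0,0,0,0,-1],[-0.045,0.036,0,0,0,0,-1],[-0.075,0.06,0,0,0,0,-1],[-0.105,0.084,0,0,0,0,-1],[-0.135,0.108,0,0,0,0,-1],[-0.155,0.124,0,0,0,0,-1],[-0.167,0.132,0,0,0,0,-1],[-0.167,0.132,0,0,0,0,-1],[-0.167,0.132,0,0,0,0,-1]]

```text
time_s: 7.0
ee_pos: [0.5738, 0.1192, 0.1817]
eef_rot: [-3.14, 0.0, 1.458]
force: [-0.1, 0.5, 0.0]
grip_width: 0.094
grip_force: 0.0
```

```bash
python3 -c "
from h import *
import cv2
st((.5746,.1185,.068))
p,d=cams.camera('top')
cv2.imwrite('pics/t2.png',cv2.resize(p[170:330,230:440],None,fx=3.75,fy=3.75,interpolation=cv2.INTER_CUBIC))"
```

```text
t 7.0 p [0.5738 0.1192 0.1817] rpy [-3.1404e+00  1.0000e-04  1.4580e+00] F_tool [ 0.46 -0.13 -0.04] w 0.094 gf 0.0 lever -0.004 r 0.1091
shift mm [ -0.6   1.  113.7]
```

View pics/t2.png

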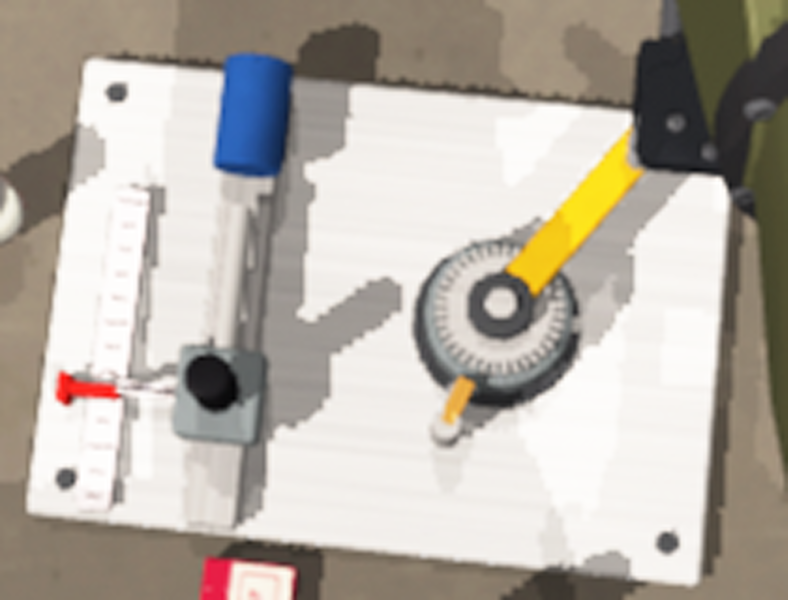

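The pointer meets the marker near (120,388) in the crop, though it may be 2–3 mm short. I'll measure that gap more finely.

```bash
python3 - <<'E'
from h import *
import cv2
ps=np.mean([cams.camera('top')[0].astype(float) for _ in range(3)],0)
p=ps.astype(np.uint8)
hsv=cv2.cvtColor(p,cv2.COLOR_BGR2HSV)
m=((hsv[...,0]<8)|(hsv[...,0]>172))&(hsv[...,1]>130)
o,yaw,R,_=rig()
for u in range(246,264):
    v=np.where(m[262:285,u])[0]+262
    if len(v): print(u,v,((pt("top",u,v.mean(),.03)[:2]-o)@R*1000).round(1))
cv2.imwrite("pics/z.png",cv2.resize(p[258:290,242:298],(784,448),interpolation=cv2.INTER_NEAREST))
g=cv2.cvtColor(p,cv2.COLOR_BGR2GRAY);print(g[266:280,260:280])
E
```

```text
246 [269 270 271 272 273 274 275 276] [-43.5 123.6]
247 [270 271 272 273 274 275 276 277] [-44.9 122. ]
248 [270 271 272 273 274 275 276 277] [-44.7 120.5]
249 [271 272 273 274 275] [-43.8 119.1]
250 [271 272 273 274 275] [-43.7 117.6]
251 [272 273 274 275] [-44.3 116. ]
252 [272 273 274 275] [-44.1 114.6]
253 [272 273 274 275] [-44.  113.1]
254 [272 273 274 275] [-43.8 111.6]
255 [272 273 274 275] [-43.7 110.1]
256 [272 273 274 275] [-43.5 108.6]
257 [272 273 274 275] [-43.4 107.1]
258 [273 274 275] [-44.  105.6]
259 [273 274 275] [-43.8 104.1]
260 [273 274 275] [-43.7 102.6]
261 [275] [-45. 101.]
[[253 253 253 246 194 174 193 193 193 230 240 238 238 228 214 215 215 199
  178 163]
 [253 253 253 239 167 175 192 193 193 217 234 238 228 184 152 152 152 169
  177 138]
 [245 252 253 236 156 176 190 190 190 191 202 211 182 149 150 150 150 166
  165 108]
 [205 239 251 235 143 164 175 174 174 174 160 149 148 148 149 148 144 163
  155  89]
 [192 193 230 205 133 147 155 155 154 154 155 154 154 189 209 208 194 181
  156  90]
 [175 221 237 231 215 199 180 157 152 153 170 198 209 231 240 240 232 199
  155  91]
 [154 208 232 232 218 192 182 168 189 207 233 247 249 244 236 235 220 187
  161 104]
 [138 204 207 189 192 168 146 148 182 198 221 234 234 218 193 195 187 174
  172 125]
 [147 218 232 229 236 234 228 231 234 231 227 204 179 172 142 139 157 168
  172 152]
 [ 99  98 146 185 216 232 240 250 252 250 249 242 235 230 214 213 186 163
  173 172]
 [175 205 190 154 181 196 196 240 248 246 239 233 236 235 237 241 221 175
  173 172]
 [239 247 224 151 174 188 194 239 250 251 246 239 239 239 240 236 210 177
  174 173]
 [251 249 220 147 164 173 180 232 247 247 240 231 232 232 233 221 194 179
  174 174]
 [251 249 217 149 165 164 165 224 242 242 233 222 221 221 221 208 187 178
  175 175]]
```

View pics/z.png

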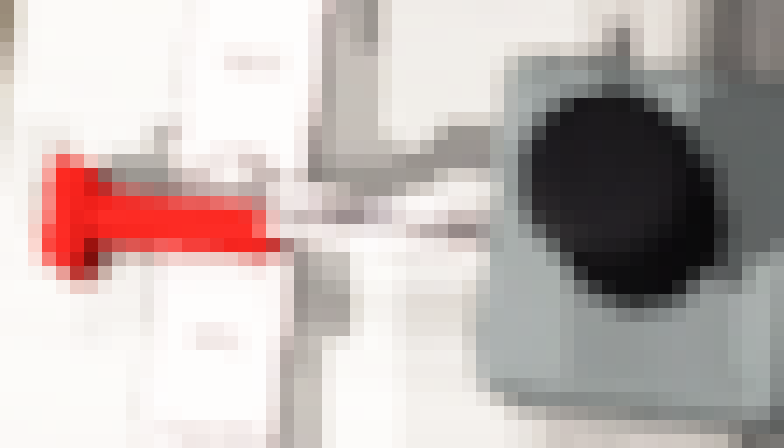

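The pointer's black line runs through about (266.5,273) and (274.5,274), and the marker's end is centred near (260,274). That makes it about 2 mm short. I'll put a number on it while going down to the knob.

In the tool's units: 112 mm is 0.112, 110 mm is 0.11.

Call:
arm_command:
  plan:
    - [[-0.001,0.001,0.035,0,0,0,-1],[-0.001,0.001,0.07,0,0,0,-1],[-0.001,0.001,0.098,0,0,0,-1],[-0.001,0.001,0.11,0,0,0,-1],[-0.001,0.001,0.112,0,0,0,-1],[-0.001,0.001,0.112,0,0,0,-1]]

```text
time_s: 7.8
ee_pos: [0.5757, 0.1177, 0.0715]
eef_rot: [3.14, -0.0, 1.458]
force: [-0.0, -0.7, -0.1]
grip_width: 0.0939
grip_force: 0.0
```

```bash
python3 - <<'E'
from h import *
st()
o,yaw,R,_=rig()
for u,v in((266.5,273),(274.5,274),(260,274),(255,273.5)):print(((pt("top",u,v,.03)[:2]-o)@R*1000).round(1))
E
```

```text
t 7.8 p [0.5757 0.1177 0.0715] rpy [ 3.1404e+00 -3.0000e-04  1.4582e+00] F_tool [-0.69  0.06  0.07] w 0.0939 gf 0.0 lever -0.005 r 0.1116
[-41.2  93.2]
[-41.5  81.2]
[-43.7 102.6]
[-43.7 110.1]
```

Call:
arm_command:
  plan:
    - [[0,0,0.001,0,0,0,1],[0,0,0.001,0,0,0,1],[0,0,0.001,0,0,0,1],[0,0,0.001,0,0,0,1],[0,0,0.001,0,0,0,1],[0,0,0.001,0,0,0,1],[0,0,0.001,0,0,0,1],[0,0,0.001,0,0,0,1],[0,0,0.001,0,0,0,1],[0,0,0.001,0,0,0,1],[0,0,0.001,0,0,0,1],[0,0,0.001,0,0,0,1]]

```text
time_s: 9.0
ee_pos: [0.5752, 0.1174, 0.0694]
eef_rot: [-3.141, 0.0, 1.458]
force: [-0.4, 0.3, 0.4]
grip_width: 0.0174
grip_force: 40.0
```

Call:
arm_command:
  plan:
    - [[0,0,0,0,0,0,1],[0,0,0,0,0,0,1],[0,0,0,0,0,0,1],[0,0,0,0,0,0,1],[0,0,0,0,0,0,1],[0,0,0,0,0,0,1]]

```text
time_s: 9.6
ee_pos: [0.5752, 0.1174, 0.0694]
eef_rot: [-3.141, 0.0, 1.458]
force: [-2.2, 0.2, 0.7]
grip_width: 0.0176
grip_force: 40.0
```

```bash
python3 - <<'E'
from h import *
st()
s=ctrl.get_obs();R=Ro.from_euler("xyz",s["eef_rot"]).inv()
p=np.array(s["ee_pos"]);rg=.11
o,yaw,Rr,_=rig()
g=p[:2]-PV;a0=np.arctan2(g[1],g[0])
for k in np.arange(.5,5.3,.5):
    a=a0-k*.1745
    d=np.append(rg*np.array([np.cos(a)-np.cos(a0),np.sin(a)-np.sin(a0)]),0);print(k,(R.apply(d)*1000).round(1))
E
```

```text
t 9.6 p [0.5752 0.1174 0.0694] rpy [-3.1414  0.      1.4577] F_tool [-0.04 -2.22 -0.7 ] w 0.0176 gf 40.0 lever 0.0 r 0.1114
0.5 [-7.6 -5.8  0. ]
1.0 [-14.7 -12.3   0. ]
1.5 [-21.2 -19.4   0. ]
2.0 [-27. -27.   0.]
2.5 [-32.2 -35.1   0. ]
3.0 [-36.6 -43.6   0. ]
3.5 [-40.3 -52.5   0. ]
4.0 [-43.2 -61.6   0. ]
4.5 [-45.3 -71.    0. ]
5.0 [-46.5 -80.5   0. ]
```

In the tool's units: -14.7 mm is -0.0147, -12.3 mm is -0.0123.

Call:
arm_command:
  plan:
    - [[-0.0037,-0.0029,0,0,0,0,1],[-0.0076,-0.0058,0,0,0,0,1],[-0.0112,-0.009,0,0,0,0,1],[-0.0147,-0.0123,0,0,0,0,1],[-0.0147,-0.0123,0,0,0,0,1]]

```text
time_s: 10.1
ee_pos: [0.5609, 0.1039, 0.0695]
eef_rot: [-3.141, -0.0, 1.457]
force: [0.3, 4.4, -3.1]
grip_width: 0.0171
grip_force: 40.0
```

```bash
python3 -c "
from h import *
st()"
```

```text
t 10.1 p [0.5609 0.1039 0.0695] rpy [-3.1414e+00 -2.0000e-04  1.4574e+00] F_tool [ 4.39 -0.22  3.1 ] w 0.0171 gf 40.0 lever 0.177 r 0.1114
```

Angle 0.177 rad, which is click 1. I'll go on, sampling the force at each half step to feel the clicks.

In the tool's units: -3.4 mm is -0.0034, -3.3 mm is -0.0033.

Call:
arm_command:
  plan:
    - [[-0.0033,-0.0034,0,0,0,0,1],[-0.0033,-0.0034,0,0,0,0,1]]

```text
time_s: 10.3
ee_pos: [0.5575, 0.1013, 0.0695]
eef_rot: [3.141, -0.0, 1.458]
force: [2.7, 5.7, -2.8]
grip_width: 0.0175
grip_force: 40.0
```

In the tool's units: -7.4 mm is -0.0074, -6 mm is -0.006.

Call:
arm_command:
  plan:
    - [[-0.0032,-0.0037,0,0,0,0,1],[-0.006,-0.0074,0,0,0,0,1],[-0.006,-0.0074,0,0,0,0,1]]

```text
time_s: 10.6
ee_pos: [0.5492, 0.0958, 0.0695]
eef_rot: [-3.141, 0.0, 1.458]
force: [-0.1, 2.7, -1.2]
grip_width: 0.0171
grip_force: 40.0
```

In the tool's units: -4 mm is -0.004, -3 mm is -0.003.

Call:
arm_command:
  plan:
    - [[-0.003,-0.004,0,0,0,0,1],[-0.003,-0.004,0,0,0,0,1]]

```text
time_s: 10.8
ee_pos: [0.5451, 0.0935, 0.0695]
eef_rot: [3.141, -0.0, 1.458]
force: [1.0, 3.2, -3.1]
grip_width: 0.0177
grip_force: 40.0
```

In the tool's units: -4 mm is -0.004, -2.7 mm is -0.0027.

Call:
arm_command:
  plan:
    - [[-0.0027,-0.004,0,0,0,0,1],[-0.0027,-0.004,0,0,0,0,1]]

```text
time_s: 11.0
ee_pos: [0.541, 0.0914, 0.0695]
eef_rot: [3.141, -0.0, 1.458]
force: [2.4, 5.1, -4.5]
grip_width: 0.0172
grip_force: 40.0
```

In the tool's units: -4 mm is -0.004, -2.4 mm is -0.0024.

Call:
arm_command:
  plan:
    - [[-0.0024,-0.004,0,0,0,0,1],[-0.0024,-0.004,0,0,0,0,1]]

```text
time_s: 11.2
ee_pos: [0.5366, 0.0894, 0.0695]
eef_rot: [3.142, -0.0, 1.458]
force: [1.6, 4.2, -1.8]
grip_width: 0.0172
grip_force: 40.0
```

In the tool's units: -8.5 mm is -0.0085, -4.2 mm is -0.0042.

Call:
arm_command:
  plan:
    - [[-0.0022,-0.0041,0,0,0,0,1],[-0.0042,-0.0085,0,0,0,0,1],[-0.0042,-0.0085,0,0,0,0,1]]

```text
time_s: 11.5
ee_pos: [0.5275, 0.0859, 0.0695]
eef_rot: [3.141, 0.0, 1.458]
force: [2.9, 3.4, -4.4]
grip_width: 0.0174
grip_force: 40.0
```

```bash
python3 -c "
from h import *
st()"
```

```text
t 11.5 p [0.5275 0.0859 0.0695] rpy [3.1414e+00 2.0000e-04 1.4576e+00] F_tool [3.71 2.51 4.44] w 0.0174 gf 40.0 lever 0.519 r 0.1111
```

In the tool's units: -4.4 mm is -0.0044, -2.2 mm is -0.0022.

Call:
arm_command:
  plan:
    - [[-0.0022,-0.0044,0,0,0,0,1],[-0.0022,-0.0044,0,0,0,0,1]]

```text
time_s: 11.7
ee_pos: [0.5231, 0.0846, 0.0695]
eef_rot: [3.141, -0.0, 1.458]
force: [4.2, 3.9, -5.1]
grip_width: 0.0174
grip_force: 40.0
```

In the tool's units: -9 mm is -0.009, -4.5 mm is -0.0045.

Call:
arm_command:
  plan:
    - [[-0.0018,-0.0045,0,0,0,0,1],[-0.0033,-0.009,0,0,0,0,1],[-0.0033,-0.009,0,0,0,0,1]]

```text
time_s: 12.0
ee_pos: [0.5134, 0.0822, 0.0695]
eef_rot: [-3.141, 0.0, 1.458]
force: [0.6, 3.6, -3.6]
grip_width: 0.0174
grip_force: 40.0
```

In the tool's units: -4.6 mm is -0.0046, -1.4 mm is -0.0014.

Call:
arm_command:
  plan:
    - [[-0.0014,-0.0046,0,0,0,0,1],[-0.0014,-0.0046,0,0,0,0,1]]

```text
time_s: 12.2
ee_pos: [0.5089, 0.0815, 0.0695]
eef_rot: [3.141, -0.0, 1.458]
force: [2.8, 4.4, -4.1]
grip_width: 0.0174
grip_force: 40.0
```

```bash
python3 -c "
from h import *
st()"
```

```text
t 12.2 p [0.5089 0.0815 0.0695] rpy [ 3.1414e+00 -2.0000e-04  1.4578e+00] F_tool [4.7  2.29 4.14] w 0.0174 gf 40.0 lever 0.692 r 0.111
```

Call:
arm_command:
  plan:
    - [[-0.0012,-0.0047,0,0,0,0,1],[-0.0012,-0.0047,0,0,0,0,1]]

```text
time_s: 12.4
ee_pos: [0.5045, 0.0809, 0.0695]
eef_rot: [3.141, -0.0, 1.458]
force: [4.8, 4.3, -4.8]
grip_width: 0.0177
grip_force: 40.0
```

In the tool's units: -9.4 mm is -0.0094, -4.7 mm is -0.0047.

Call:
arm_command:
  plan:
    - [[-0.001,-0.0047,0,0,0,0,1],[-0.0016,-0.0094,0,0,0,0,1],[-0.0016,-0.0094,0,0,0,0,1]]

```text
time_s: 12.7
ee_pos: [0.4945, 0.0803, 0.0695]
eef_rot: [-3.141, -0.0, 1.458]
force: [2.1, 4.6, -2.5]
grip_width: 0.0171
grip_force: 40.0
```

In the tool's units: -4.8 mm is -0.0048, -0.6 mm is -0.0006.

Call:
arm_command:
  plan:
    - [[-0.0006,-0.0048,0,0,0,0,1],[-0.0006,-0.0048,0,0,0,0,1],[-0.0006,-0.0048,0,0,0,0,1],[-0.0006,-0.0048,0,0,0,0,1],[-0.0006,-0.0048,0,0,0,0,1],[-0.0006,-0.0048,0,0,0,0,1]]

```text
time_s: 13.3
ee_pos: [0.4903, 0.0803, 0.0694]
eef_rot: [3.141, -0.0, 1.458]
force: [2.3, 4.9, -4.3]
grip_width: 0.0174
grip_force: 40.0
```

```bash
python3 - <<'E'
from h import *
import cv2
p,d=cams.camera('top')
cv2.imwrite('pics/t3.png',cv2.resize(p[170:330,230:440],None,fx=3.75,fy=3.75,interpolation=cv2.INTER_CUBIC))
st()
E
```

```text
t 13.35 p [0.4904 0.0803 0.0695] rpy [ 3.1411e+00 -3.0000e-04  1.4577e+00] F_tool [5.05 2.78 3.45] w 0.0173 gf 40.0 lever 0.86 r 0.1109
```

View pics/t3.png

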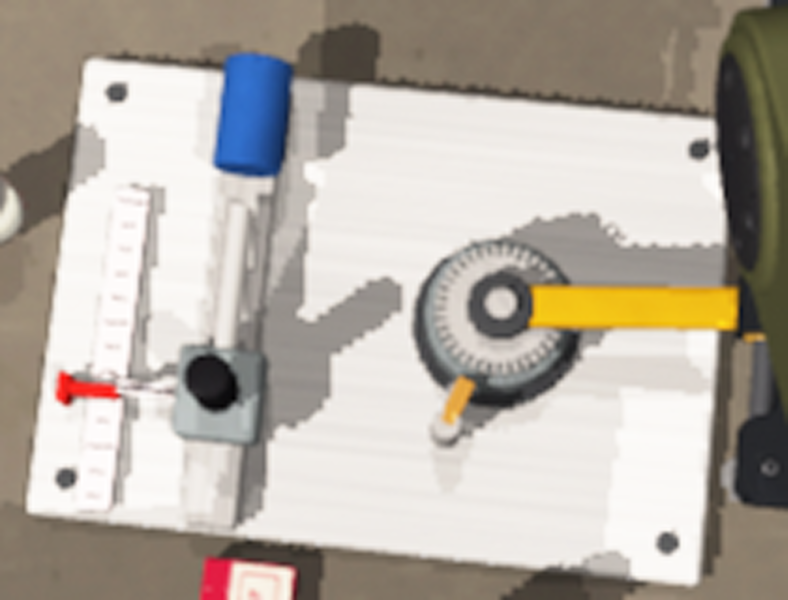

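The lever's centre line runs from the hub (501,304) to about (738,308) in the crop, so it is held at about 0.86 rad, the fifth click. The carriage hasn't moved from the marker, so I'm handing in.

```bash
python3 -c "
from station import ctrl
print(ctrl.hand_in())"
```

```text
the job is handed in; nothing more can be done
None
```

I've handed the job in: the carriage stands about 2 mm short of the red marker (the limit is 5 mm), and the gripper is still holding the lever at the fifth click, about 0.86 rad; hand-in returned no verdict.

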